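Set the large polariser mount to 60 degrees

ROBOT

A 6-joint arm with a two-finger parallel gripper is mounted at the origin on the work surface. World frame = base frame: x ahead of the robot, y to its left, z up, the work surface at z = 0. Lengths are in m, angles in rad, forces in N, time in s.
With the tool pointing down it reaches from about 0.425 to 0.95 m from the base axis. Payload 14.7 kg.
Tool frame: the origin (TCP) lies where the fingers leave the gripper's body, on its centre line; the fingertips stand 73 mm ahead of it and the grasp point (between the pads) lies 54 mm ahead of it; z points along the fingers, y is the line along which they close (so a half turn about z gives the same grasp; the last joint's range is limited). The gripper opens to 85 mm and grips with 20 to 120 N. Pads are 22 mm wide; open, the fingers measure 114 mm over their backs; the gripper's body (76 mm by 85 mm) begins 54 mm behind the grasp point. The pads swing forward as they close: fully open they stand 13 mm farther back than shut.
Start: joints at [-1.334, 0.48, 1.596, -0, 1.065, -0.047], TCP at [0.182, -0.624, 0.304] pointing down, gripper open.
Joint ranges: [-2.75, 2.75], [-0.82, 2.05], [0.23, 2.67], [-1.56, 4.7], [0.09, 2.69], [-2.92, 2.92]. Speed limits (rad/s): [1.89, 1.89, 2.39, 3.01, 3.01, 3.01].

INTERFACE

Orientations are given as a unit quaternion [w, x, y, z].
In Python, from station import env gives the robot as it stands. The module is installed in compiled form; this text tells all that it offers.
- The arm moves only by the tool arm_command, never from a script. Its argument "deltas" is a list of rows, each an object of numbers: "dx", "dy", "dz": the shift along the world's x, y, z as a fraction of full scale; "wx", "wy", "wz": the turn, a rotation vector about the world's x, y, z as a fraction of full scale. In form: [{"dx": .., "dy": .., "dz": .., "wx": .., "wy": .., "wz": ..}, ...]. A call has 1 to 20 rows; each row shifts and turns the commanded pose from where the row before left it; what a row does not reach is not made up. Full scale, the value 1, is 300 mm for a shift and 45 degrees for a turn. A row lasts 1/10 s, in which the tool goes at most 50 mm and 8.59 degrees, less where a joint would pass 70% of its speed; a pose out of reach is approached as far as the arm can. A call with a number of a shift or a turn outside -1 to 1 is refused whole. A call with a gripper value outside its range is refused whole. "grip" is the opening, from 0 (shut) to 1 (fully open), set as the call begins (left out, the last holds). The fingers move at their own pace and stop on an object; "grip_force" is the grip in N (left out, the last holds). Time passes only in rows, so rows that do not move let the fingers close. It gives the time, the measured TCP pose, the force, the opening and the grip force at its end, in the units of the state.
- env.read_state(): the state, without advancing time (a new reading comes with each control period).
- env.read_camera(name): name is "scene" or "top" or "wrist"; returns a dict with "frame" (420x560x3 uint8, red, green, blue), "range_z" (420x560 float32, m along the optical axis (not along the pixel's ray), 0 where there is no reading), "fx", "fy", "cx", "cy" (pixels), "xyz" and "rotation" of the camera in the world; the wrist camera has in their place "hand_eye" (4x4, takes a point from camera to tool coordinates, whose origin is the TCP and whose axes are the flange's). Camera axes: x right, y up, looking along -z (the intrinsics and any distortion apply to the point x, -y, -z); pixel columns grow to the right and rows downward; lengths in m; the calibration is good to about 2 mm. A picture is of the moment at which its call begins: read the wrist's pose just before it.
- env.finish_job(): hands the job in; it is judged then, once.
Trained networks look in the newest picture that a camera, given by its name, has taken for a name from the list of things; names that differ only in an ending like _2 or _b are one class to them, and where a whole thing is asked for, a point or a joint stands for the part that bears it (a point fixed in the world has none). Each returns a list of dicts, best first, with "p" (0 to 1); they miss things now and then, are a little off and sometimes report something else, mostly with a low value. They report only what shows in the picture. A call takes as long as a camera call. They do not tell look-alikes from the thing itself.
- env.masks_of(camera, query): "region" (420x560 bool, what is visible of it) and "point" ([row, column] in pixels, amid what is visible of it).
The state is a dict: "t": time; "joint_pos": joint angles; "qd": joint speeds; "effort": joint torques, N m; "tcp_pos": TCP position; "orientation": TCP orientation; "wrist_force": force on the tool from outside, world axes, zero at the start; "moment": the same for the moment, N m; "finger_gap": opening from 0.0 (shut) to 1.0 (fully open); "gripper_force": force on a finger pad.
Only numpy, scipy, OpenCV 4.12 (cv2) and the standard library are available. Lean on these libraries where they do the work, as an engineer would, in place of code of your own. Each camera call takes 0.05 s, during which the arm holds its last target. There are 200 camera calls.

TASK

Two rotary filter mounts stand on the microscopy bench. Turn the larger one, on the square base, by its raised collar until its scale reads 60 degrees against the index line on the base, then let go. Leave the smaller mount on the round base at its present setting.

Things in the scene. Friction and masses are not known exactly. Their poses are not given: they have to be found in the camera images.
- polariser (a joint): Reading of the larger mount in rad (60 degrees = 1.047); grows as the ring turns anticlockwise seen from above. Ring: black disc 98 mm wide, white marks each 10 degrees, longer each 30, no figures. Zero is the 13 mm broad white wedge; the scale runs clockwise from it, so 60 is the 2nd long mark clockwise. Starts at -20 to 20, stops at -40 and 137 degrees. Stiff (0.1 N m), stays where left.
- polariser_base: Fixed grey square base of the larger mount, 130 mm wide, 22 mm high; origin under its centre, on the turning axis; +x points to the index line: a 4 mm white line on a small raised black block (16 mm wide, top 33 mm above the bench) at the disc's rim, mid-side. At reading 60 the wedge stands 60 degrees anticlockwise of this line. The disc's top is 32 mm above the bench.
- polariser_grip (a point): Where to grip the larger mount, on its turning axis 56 mm above the bench: the upright round aluminium collar in the middle of the disc, 48 mm in diameter, from 32 mm to its top at 64 mm above the bench, gripped across from above at any yaw. Turns with the ring: x points to the zero wedge, z up.
- waveplate_zero (a point): Zero wedge of the smaller mount, which is to be left as set: on its disc, 28 mm from its axis and 23 mm above the bench; x points outward from the axis. Round grey base 84 mm wide, fixed to the bench, black graduated disc 62 mm wide, collar 26 mm in diameter, top at 47 mm. It too turns stiffly.
Things that resemble listed ones, but are neither listed nor needed, are in the scene too. Leave any orange look-alike of the polariser_base alone.

How it is judged:
At the end, for the whole second after the job is handed in: The larger mount's scale reads 60 degrees within 10 degrees either way and is at rest; the smaller mount's zero wedge is within 6 mm of where it started (about 12 degrees) (value of joint polariser between 0.872 and 1.222 rad and velocity of joint polariser between -0.05 and 0.05 rad/s and distance of waveplate_zero from where it was at the start of the episode below 0.006 m); the robot touches nothing.
It fails at once if the smaller mount is turned from its setting (its zero wedge moved more than 6 mm) (distance of waveplate_zero from where it was at the start of the episode above 0.006 m).
It also fails if it takes over 30 s, if anything falls off the work surface, if the arm or the gripper's body presses on something with over 40 N, if the wrist force passes 120 N, or if a joint passes its speed limit or range.

## Working session

There is one attempt and no reset: what is moved stays moved. The work goes in short steps, Python scripts to look and compute and a tool call to move; the robot and the scene stay as the last step left them, time stands still between calls to the robot, and variables do not carry over. Pictures are saved under pics/ and viewed, at most 10 in all, crops included, and the job is handed in when it is done.

Besides the shell and the picture viewer there is one more tool, called after ">>>" as name(argument=value, ...), one argument or row to a line, values as JSON. arm_command: Moves the arm, as the interface text tells. Its arguments: {"type":"object","properties":{"deltas":{"type":"array","items":{"type":"object","properties":{"dx":{"type":"number"},"dy":{"type":"number"},"dz":{"type":"number"},"wx":{"type":"number"},"wy":{"type":"number"},"wz":{"type":"number"}}}},"grip":{"type":"number"},"grip_force":{"type":"number"}},"required":["deltas"]}

```bash
mkdir -p pics; cat > h.py <<'E'
from station import env
import numpy as np, cv2
from scipy.spatial.transform import Rotation as R
def cam_pose(c,s):
    if 'hand_eye' in c:
        q=s['orientation'];T=np.eye(4);T[:3,:3]=R.from_quat([q[1],q[2],q[3],q[0]]).as_matrix();T[:3,3]=s['tcp_pos']
        return T@np.array(c['hand_eye'])
    T=np.eye(4);r=np.array(c['rotation'],float)
    T[:3,:3]=r if r.shape==(3,3) else R.from_quat([r[1],r[2],r[3],r[0]]).as_matrix()
    T[:3,3]=c['xyz'];return T
def world(c,T,rows,cols,z=None):
    rows=np.asarray(rows,float);cols=np.asarray(cols,float)
    d=np.stack([(cols-c['cx'])/c['fx'],-(rows-c['cy'])/c['fy'],-np.ones_like(rows)],-1)
    if z is None:
        r=c['range_z'][rows.astype(int),cols.astype(int)];return (d*r[...,None])@T[:3,:3].T+T[:3,3]
    D=d@T[:3,:3].T;return T[:3,3]+D*((z-T[2,3])/D[...,2])[...,None]
def shoot(n):
    s=env.read_state();c=env.read_camera(n);return c,cam_pose(c,s)
E
python3 - <<'E'
from h import *
c,T=shoot('top');cv2.imwrite('pics/top.png',c['frame'][:,:,::-1])
print({k:v for k,v in c.items() if k not in('frame','range_z')})
for q in ['polariser','polariser_base','polariser_grip','waveplate_zero']:
    for m in env.masks_of('top',q):
        rr,cc=np.nonzero(m['region']);p=world(c,T,rr,cc)
        print(q,round(m['p'],2),m['point'],len(rr),np.median(p,0).round(3),p.min(0).round(3),p.max(0).round(3))
print(env.read_state())
E
```

```text
{'fx': 479.9793024107115, 'fy': 479.9793024107115, 'cx': 276.0869900643058, 'cy': 214.57574974529174, 'xyz': array([ 0.46809712, -0.07652295,  0.99530811]), 'rotation': array([-0.69662438, -0.03432126,  0.03945712,  0.71552754])}
polariser 0.89 [227.6, 426.1] 1923 [ 0.535 -0.378  0.033] [ 0.468 -0.436  0.017] [ 0.586 -0.077  0.995]
polariser 0.72 [197.1, 315.1] 1823 [ 0.598 -0.169  0.033] [ 0.468 -0.22   0.018] [ 0.648 -0.077  0.995]
polariser_base 0.73 [201.2, 317.4] 3970 [ 0.597 -0.168  0.025] [ 0.468 -0.249 -0.003] [ 0.684 -0.077  0.995]
polariser_base 0.66 [228.0, 418.9] 4069 [ 0.533 -0.376  0.025] [ 0.46  -0.457  0.   ] [ 0.61  -0.077  0.995]
polariser_grip 0.87 [229.9, 422.1] 1883 [ 0.533 -0.378  0.033] [ 0.468 -0.437  0.019] [ 0.586 -0.077  0.995]
polariser_grip 0.73 [196.1, 317.3] 1779 [ 0.598 -0.169  0.033] [ 0.468 -0.218  0.019] [ 0.649 -0.077  0.995]
waveplate_zero 0.88 [222.6, 158.5] 765 [0.554 0.153 0.024] [ 0.468 -0.077  0.01 ] [0.584 0.19  0.995]
{'t': 0.25, 'joint_pos': array([-1.33361114e+00,  4.80514456e-01,  1.59653947e+00, -2.27530931e-05,
        1.06507813e+00, -4.66169454e-02]), 'qd': array([ 0.0007786 , -0.00135137, -0.00135573, -0.00177826,  0.00086549,
        0.00178645]), 'effort': array([ 1.00798257e-03, -9.49856186e+01, -4.29966331e+01, -5.58989655e-05,
        8.98066181e-03, -1.41812578e-05]), 'tcp_pos': array([ 0.18197745, -0.6238675 ,  0.30360303]), 'orientation': array([-2.67526220e-04,  9.89948110e-01,  1.41430781e-01, -3.55647920e-05]), 'wrist_force': array([ 0.05446085, -0.93860973, -0.54168793]), 'moment': array([ 0.02709076, -0.00833052, -0.03583944]), 'gripper_force': 0.0, 'finger_gap': 0.9983148732536623}
```

View pics/top.png

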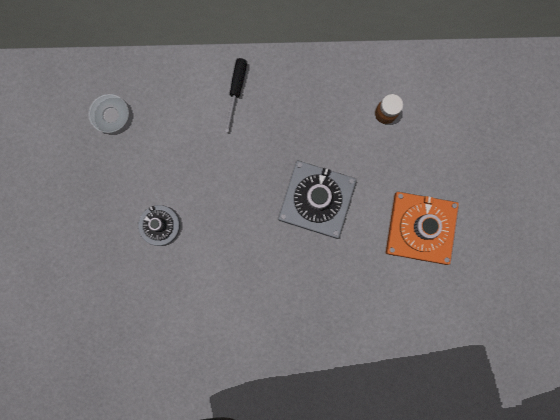

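The grey mount is at about row 197, col 317, with its index block near row 172, col 326. The orange look-alike is at row 228, col 426, and the small mount is at row 224, col 158. I'll measure the grey one on a rectified view at disc height.

```bash
cat > rect.py <<'E'
import sys
from h import *
def rect(name,cx,cy,out,z=0.032,half=0.08,n=600):
    c,T=shoot(name)
    # image: up = +x, left = +y
    g=np.linspace(-half,half,n);Y,X=np.meshgrid(cy-g,cx-g)
    P=np.stack([X,Y,np.full_like(X,z)],-1);pc=(P-T[:3,3])@T[:3,:3]
    u=c['fx']*pc[...,0]/-pc[...,2]+c['cx'];v=-c['fy']*pc[...,1]/-pc[...,2]+c['cy']
    im=cv2.remap(c['frame'],u.astype(np.float32),v.astype(np.float32),cv2.INTER_CUBIC)
    cv2.imwrite(out,im[:,:,::-1]);return c,T,im
E
python3 - <<'E'
from rect import *
c,T,im=rect('top',0.598,-0.168,'pics/r1.png')
ms=env.masks_of('top','polariser_base')
for m in ms:
    rr,cc=np.nonzero(m['region']);p=world(c,T,rr,cc)
    k=(p[:,2]>.055)&(p[:,2]<.075);k2=(p[:,2]>.027)&(p[:,2]<.037)
    print(m['point'],p[k].mean(0),k.sum(),[cv2.minEnclosingCircle(p[k][:,:2].astype(np.float32))],
      cv2.minAreaRect(p[(p[:,2]>.016)&(p[:,2]<.08)][:,:2].astype(np.float32)))
E
```

```text
[227.1, 420.7] [ 0.53543963 -0.38262079  0.06412271] 492 [((0.5359028577804565, -0.38407352566719055), 0.02485084719955921)] ((0.5359047651290894, -0.38397902250289917), (0.13067634403705597, 0.12995299696922302), 78.24402618408203)
[200.7, 316.4] [ 0.60028261 -0.17001862  0.06431539] 475 [((0.6005902290344238, -0.1708056628704071), 0.024637453258037567)] ((0.6009154915809631, -0.1707405298948288), (0.13011273741722107, 0.13011620938777924), 70.87844848632812)
```

View pics/r1.png

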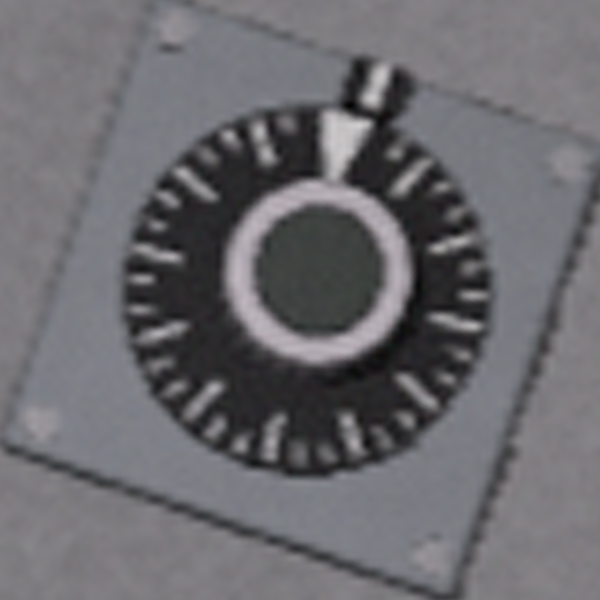

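The grey mount's axis is at about (0.6008, -0.1707), with the index line at about -19° yaw. In the crop the wedge (col 345, row 118) is about 6.5° anticlockwise of the index (col 378, row 85). I'll move above it.

>>> arm_command(
  deltas=[
    {"dx":0.0873,"dy":0.0944},
    {"dx":0.0873,"dy":0.0944},
    {"dx":0.0873,"dy":0.0944},
    {"dx":0.0873,"dy":0.0944},
    {"dx":0.0873,"dy":0.0944},
    {"dx":0.0873,"dy":0.0944},
    {"dx":0.0873,"dy":0.0944},
    {"dx":0.0873,"dy":0.0944},
    {"dx":0.0873,"dy":0.0944},
    {"dx":0.0873,"dy":0.0944},
    {"dx":0.0873,"dy":0.0944},
    {"dx":0.0873,"dy":0.0944},
    {"dx":0.0873,"dy":0.0944},
    {"dx":0.0873,"dy":0.0944},
    {"dx":0.0873,"dy":0.0944},
    {"dx":0.0873,"dy":0.0944},
    {},
    {},
  ],
  grip=1,
)

```text
validation failed for argument at $.de...
```

```bash
python3 - <<'E'
from rect import *
s=env.read_state();print(s['t'],s['tcp_pos'],s['orientation'],s['joint_pos'])
c,T,im=rect('wrist',0.6008,-0.1707,'pics/r2.png')
for m in env.masks_of('wrist','polariser_base'):
    rr,cc=np.nonzero(m['region']);p=world(c,T,rr,cc)
    k=(p[:,2]>.055)&(p[:,2]<.075)
    print(m['p'],len(rr),p[k].mean(0),cv2.minEnclosingCircle(p[k][:,:2].astype(np.float32)),cv2.minAreaRect(p[(p[:,2]>.016)&(p[:,2]<.08)][:,:2].astype(np.float32)))
E
```

```text
0.35 [ 0.18200115 -0.62392868  0.30376204] [-1.29453164e-04  9.89947669e-01  1.41434064e-01 -2.78256188e-05] [-1.33359280e+00  4.80343803e-01  1.59641024e+00 -3.51652992e-05
  1.06510164e+00 -4.65992179e-02]
```

View pics/r2.png

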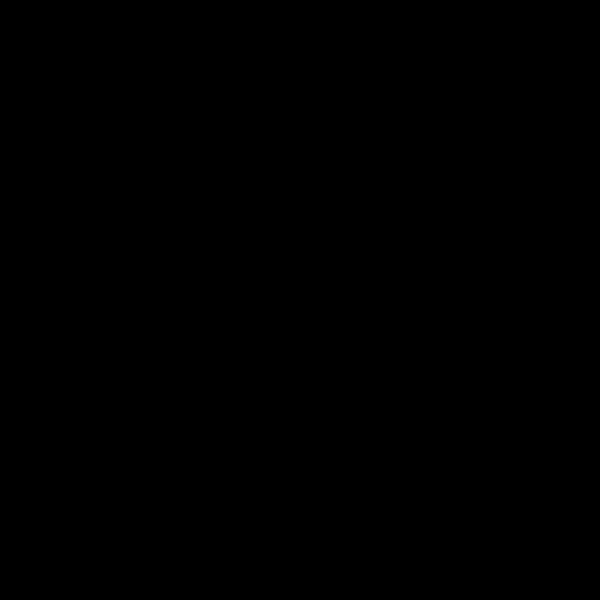

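The move was refused, so the arm hasn't moved and the crop is empty. Rows probably need every field filled in.

>>> arm_command(
  deltas=[
    {"dx":0.0873,"dy":0.0944,"dz":0,"wx":0,"wy":0,"wz":0},
    {"dx":0.0873,"dy":0.0944,"dz":0,"wx":0,"wy":0,"wz":0},
    {"dx":0.0873,"dy":0.0944,"dz":0,"wx":0,"wy":0,"wz":0},
    {"dx":0.0873,"dy":0.0944,"dz":0,"wx":0,"wy":0,"wz":0},
    {"dx":0.0873,"dy":0.0944,"dz":0,"wx":0,"wy":0,"wz":0},
    {"dx":0.0873,"dy":0.0944,"dz":0,"wx":0,"wy":0,"wz":0},
    {"dx":0.0873,"dy":0.0944,"dz":0,"wx":0,"wy":0,"wz":0},
    {"dx":0.0873,"dy":0.0944,"dz":0,"wx":0,"wy":0,"wz":0},
    {"dx":0.0873,"dy":0.0944,"dz":0,"wx":0,"wy":0,"wz":0},
    {"dx":0.0873,"dy":0.0944,"dz":0,"wx":0,"wy":0,"wz":0},
    {"dx":0.0873,"dy":0.0944,"dz":0,"wx":0,"wy":0,"wz":0},
    {"dx":0.0873,"dy":0.0944,"dz":0,"wx":0,"wy":0,"wz":0},
    {"dx":0.0873,"dy":0.0944,"dz":0,"wx":0,"wy":0,"wz":0},
    {"dx":0.0873,"dy":0.0944,"dz":0,"wx":0,"wy":0,"wz":0},
    {"dx":0.0873,"dy":0.0944,"dz":0,"wx":0,"wy":0,"wz":0},
    {"dx":0.0873,"dy":0.0944,"dz":0,"wx":0,"wy":0,"wz":0},
    {"dx":0,"dy":0,"dz":0,"wx":0,"wy":0,"wz":0},
    {"dx":0,"dy":0,"dz":0,"wx":0,"wy":0,"wz":0},
  ],
  grip=1,
)

```text
t: 2.25
tcp_pos: [0.6013, -0.1702, 0.3037]
orientation: [0.0, 0.99, 0.142, -0.0]
wrist_force: [0.1, 0.5, 0.3]
finger_gap: 1.003
gripper_force: 0.0
```

```bash
python3 - <<'E'
from rect import *
s=env.read_state();print(s['t'],s['tcp_pos'],s['joint_pos'])
c,T,im=rect('wrist',0.6008,-0.1707,'pics/r3.png')
for m in env.masks_of('wrist','polariser_base'):
    rr,cc=np.nonzero(m['region']);p=world(c,T,rr,cc)
    k=(p[:,2]>.055)&(p[:,2]<.075)
    print(m['p'],len(rr),p[k].mean(0),cv2.minEnclosingCircle(p[k][:,:2].astype(np.float32)),cv2.minAreaRect(p[(p[:,2]>.016)&(p[:,2]<.08)][:,:2].astype(np.float32)))
E
```

```text
2.25 [ 0.60127388 -0.17016504  0.30367438] [-3.24210171e-01  4.45359931e-01  1.65683567e+00 -2.24709115e-04
  1.03977103e+00  9.61091978e-01]
0.95 10904 [ 0.60084006 -0.16864457  0.06330783] ((0.599623441696167, -0.16902053356170654), 0.024594346061348915) ((0.5995749831199646, -0.16917046904563904), (0.13004708290100098, 0.12963370978832245), 71.02225494384766)
0.91 6441 [ 0.53913509 -0.3806291   0.06292531] ((0.535050094127655, -0.3823496401309967), 0.024591663852334023) ((0.5349208116531372, -0.3821120262145996), (0.1310434341430664, 0.12979251146316528), 78.3628921508789)
```

View pics/r3.png

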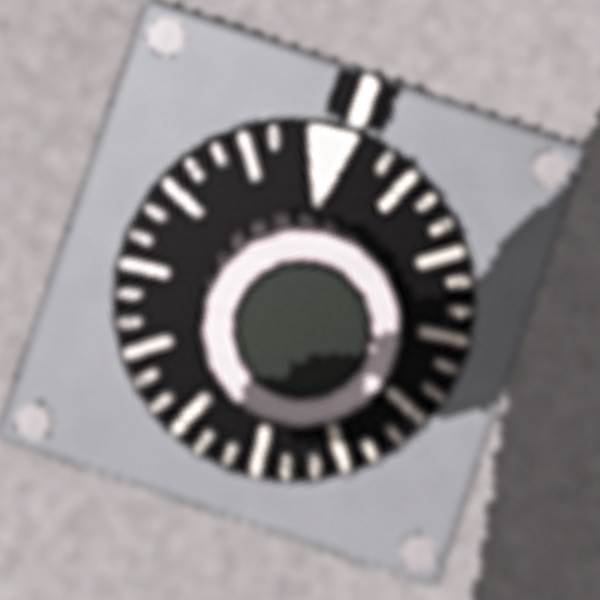

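Close up the wedge is at col 332, row 128, the index at col 365, row 100, and the disc centre at about col 293, row 300. That again reads about 6.5°, so the turn needed is about +53.5°. The tool is over the collar, so I'll descend.

>>> arm_command(
  deltas=[
    {"dx":-0.004,"dy":0.0015,"dz":-0.081,"wx":0,"wy":0,"wz":0},
    {"dx":0,"dy":0,"dz":-0.081,"wx":0,"wy":0,"wz":0},
    {"dx":0,"dy":0,"dz":-0.081,"wx":0,"wy":0,"wz":0},
    {"dx":0,"dy":0,"dz":-0.081,"wx":0,"wy":0,"wz":0},
    {"dx":0,"dy":0,"dz":-0.081,"wx":0,"wy":0,"wz":0},
    {"dx":0,"dy":0,"dz":-0.081,"wx":0,"wy":0,"wz":0},
    {"dx":0,"dy":0,"dz":-0.081,"wx":0,"wy":0,"wz":0},
    {"dx":0,"dy":0,"dz":-0.081,"wx":0,"wy":0,"wz":0},
    {"dx":0,"dy":0,"dz":0,"wx":0,"wy":0,"wz":0},
    {"dx":0,"dy":0,"dz":0,"wx":0,"wy":0,"wz":0},
  ],
)

```text
t: 3.35
tcp_pos: [0.5994, -0.1712, 0.1098]
orientation: [-0.0, 0.99, 0.141, -0.0]
wrist_force: [0.4, -0.3, 0.6]
finger_gap: 0.996
gripper_force: 0.0
```

>>> arm_command(
  deltas=[
    {"dx":0,"dy":0,"dz":0,"wx":0,"wy":0,"wz":0},
    {"dx":0,"dy":0,"dz":0,"wx":0,"wy":0,"wz":0},
    {"dx":0,"dy":0,"dz":0,"wx":0,"wy":0,"wz":0},
    {"dx":0,"dy":0,"dz":0,"wx":0,"wy":0,"wz":0},
    {"dx":0,"dy":0,"dz":0,"wx":0,"wy":0,"wz":0},
    {"dx":0,"dy":0,"dz":0,"wx":0,"wy":0,"wz":0},
    {"dx":0,"dy":0,"dz":0,"wx":0,"wy":0,"wz":0},
    {"dx":0,"dy":0,"dz":0,"wx":0,"wy":0,"wz":0},
  ],
  grip=0.3,
  grip_force=50,
)

```text
t: 4.15
tcp_pos: [0.6002, -0.1702, 0.1109]
orientation: [0.0, 0.99, 0.141, 0.001]
wrist_force: [-3.7, 3.4, 14.0]
finger_gap: 0.546
gripper_force: 49.4
```

>>> arm_command(
  deltas=[
    {"dx":0,"dy":0,"dz":0,"wx":0,"wy":0,"wz":0.119},
    {"dx":0,"dy":0,"dz":0,"wx":0,"wy":0,"wz":0.119},
    {"dx":0,"dy":0,"dz":0,"wx":0,"wy":0,"wz":0.119},
    {"dx":0,"dy":0,"dz":0,"wx":0,"wy":0,"wz":0.119},
    {"dx":0,"dy":0,"dz":0,"wx":0,"wy":0,"wz":0.119},
    {"dx":0,"dy":0,"dz":0,"wx":0,"wy":0,"wz":0.119},
    {"dx":0,"dy":0,"dz":0,"wx":0,"wy":0,"wz":0.119},
    {"dx":0,"dy":0,"dz":0,"wx":0,"wy":0,"wz":0.119},
    {"dx":0,"dy":0,"dz":0,"wx":0,"wy":0,"wz":0.119},
    {"dx":0,"dy":0,"dz":0,"wx":0,"wy":0,"wz":0.119},
    {"dx":0,"dy":0,"dz":0,"wx":0,"wy":0,"wz":0},
    {"dx":0,"dy":0,"dz":0,"wx":0,"wy":0,"wz":0},
    {"dx":0,"dy":0,"dz":0,"wx":0,"wy":0,"wz":0},
  ],
)

```text
t: 5.45
tcp_pos: [0.6009, -0.171, 0.111]
orientation: [0.001, 0.82, 0.572, 0.001]
wrist_force: [-0.0, -3.5, 9.2]
finger_gap: 0.546
gripper_force: 49.9
```

>>> arm_command(
  deltas=[
    {"dx":0,"dy":0,"dz":0,"wx":0,"wy":0,"wz":0},
    {"dx":0,"dy":0,"dz":0,"wx":0,"wy":0,"wz":0},
    {"dx":0,"dy":0,"dz":0,"wx":0,"wy":0,"wz":0},
    {"dx":0,"dy":0,"dz":0,"wx":0,"wy":0,"wz":0},
    {"dx":0,"dy":0,"dz":0,"wx":0,"wy":0,"wz":0},
    {"dx":0,"dy":0,"dz":0,"wx":0,"wy":0,"wz":0},
    {"dx":0,"dy":0,"dz":0,"wx":0,"wy":0,"wz":0},
    {"dx":0,"dy":0,"dz":0,"wx":0,"wy":0,"wz":0},
  ],
  grip=1,
)

```text
t: 6.25
tcp_pos: [0.5998, -0.1704, 0.1095]
orientation: [-0.0, 0.82, 0.572, -0.0]
wrist_force: [-0.4, 0.8, 0.1]
finger_gap: 0.995
gripper_force: 0.0
```

>>> arm_command(
  deltas=[
    {"dx":0,"dy":0,"dz":0.08,"wx":0,"wy":0,"wz":0},
    {"dx":0,"dy":0,"dz":0.08,"wx":0,"wy":0,"wz":0},
    {"dx":0,"dy":0,"dz":0.08,"wx":0,"wy":0,"wz":0},
    {"dx":0,"dy":0,"dz":0.08,"wx":0,"wy":0,"wz":0},
    {"dx":0,"dy":0,"dz":0.08,"wx":0,"wy":0,"wz":0},
    {"dx":0,"dy":0,"dz":0.08,"wx":0,"wy":0,"wz":0},
    {"dx":0,"dy":0,"dz":0.08,"wx":0,"wy":0,"wz":0},
    {"dx":0,"dy":0,"dz":0.08,"wx":0,"wy":0,"wz":0},
    {"dx":0,"dy":0,"dz":0,"wx":0,"wy":0,"wz":0},
    {"dx":0,"dy":0,"dz":0,"wx":0,"wy":0,"wz":0},
  ],
)

```text
t: 7.25
tcp_pos: [0.5999, -0.1704, 0.3018]
orientation: [0.0, 0.82, 0.572, 0.0]
wrist_force: [-0.2, 0.9, -1.3]
finger_gap: 0.997
gripper_force: 0.0
```

```bash
python3 - <<'E'
from rect import *
s=env.read_state();print(s['t'],s['tcp_pos'],s['joint_pos'])
c,T,im=rect('wrist',0.600,-0.170,'pics/r4.png')
E
```

```text
7.25 [ 0.59989374 -0.17042517  0.30178476] [-3.25422046e-01  4.44913399e-01  1.66275514e+00  4.16598534e-05
  1.03304788e+00  2.70039573e-02]
```

View pics/r4.png

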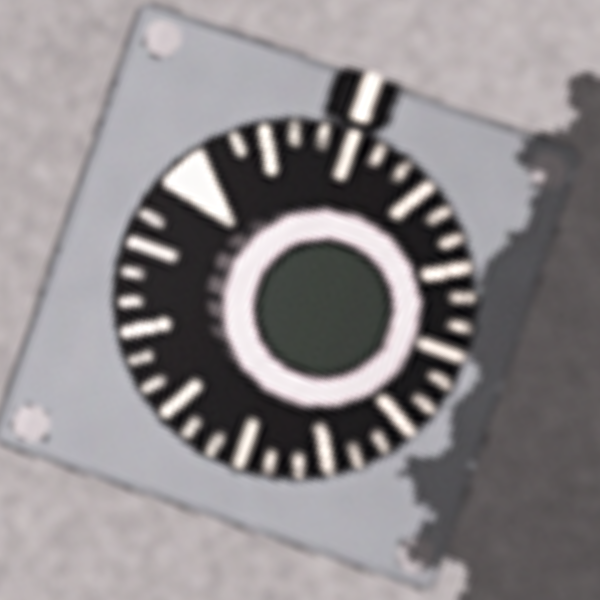

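The wedge now stands at col 200, row 185. The second long mark clockwise from it (col 347, row 155) lines up with the index line (col 365, row 97), so the scale reads 60° to within about 1°.

```bash
python3 -c "
from station import env
print(env.finish_job())"
```

```text
the job is handed in; nothing more can be done
None
```

The larger mount now reads about 60° (from about 6.5°), the gripper has let go and is clear, I never went near the smaller mount, and the job is handed in.

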